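# Load a drilled plate under the spring clip of a checking fixture

## Robot

A 6-joint arm with a two-finger parallel gripper is mounted at the origin on the work surface. World frame = base frame: x ahead of the robot, y to its left, z up, the work surface at z = 0. Lengths are in m, angles in rad, forces in N, time in s.
With the tool pointing down it reaches from about 0.25 to 0.725 m from the base axis. Payload 4 kg.
Tool frame: the origin (TCP) lies where the fingers leave the gripper's body, on its centre line; the fingertips stand 73 mm ahead of it and the grasp point (between the pads) lies 54 mm ahead of it (bot.tips_ahead is the z of the fingertips in the tool frame, in m); z points along the fingers, y is the direction in which the jaws open and shut (so a half turn about z gives the same grasp; the last joint's range is limited). The gripper opens to 85 mm and grips with 20 to 120 N. Pads are 22 mm wide; open, the fingers measure 114 mm over their backs; the gripper's body (76 mm by 85 mm) begins 54 mm behind the grasp point. The pads swing forward as they close: fully open they stand 13 mm farther back than shut.
Start: joints at [-1.157, 0.241, 0.005, 1.335, 0, 1.571], TCP at [0.201, -0.458, 0.304] pointing down, gripper open.
Joint ranges: [-2.72, 2.72], [-1.05, 1.87], [-1.09, 1.28], [-1.99, 2.15], [-1.42, 1.44], [-3.14, 3.14]. Speed limits (rad/s): [2.79, 2.79, 3.14, 3.14, 3.14, 3.14].

## Interface

Orientations are given as a unit quaternion [x, y, z, w].
In Python, from workcell import readout, camera, get_calibration, order, bot gives the robot as it stands.
- The arm moves only by the tool send_rows, never from a script. Its argument "moves" is a list of rows, each a list of 3 entries, a list of its own where there are three numbers: the shift along the tool's x, y, z in mm, then the turn, a rotation vector about the tool's x, y, z in rad, then the finger opening in mm, from 0 to 85.4. In form: [[[dx, dy, dz], [ax, ay, az], grip], ...]. A call has 1 to 12 rows; each row is the pose to reach, as a shift and turn from the pose measured when the call began, along the tool's axes at that moment; what a row does not reach only later rows make up. A row lasts 1/12 s, in which the tool goes at most 41.7 mm and 7.16 degrees, less where a joint would pass 70% of its speed; a pose out of reach is approached as far as the arm can. A call with a gripper value outside its range is refused whole. The fingers move at their own pace and stop on an object; the grip force is fixed at half the most. Time passes only in rows, so rows that repeat a pose let the fingers close. It gives the time, the measured TCP pose, the force and the opening at its end, in the units of the state.
- readout.get_obs(): the state, without advancing time (a new reading comes with each control period).
- camera(name): name is "scene" or "side" or "wrist"; returns the picture (480x640x3 uint8, red, green, blue); there is no depth.
- get_calibration(name): a dict with "fx", "fy", "cx", "cy" (pixels), "R" (3x3) and "t" (3): a world point X has camera coordinates R X + t. Camera axes: x right, y down, z forward; pixel columns grow to the right and rows downward; lengths in m; the calibration is good to about 2 mm. A picture is of the moment at which its call begins: read the wrist's pose just before it. get_calibration takes no time and is no camera call; for the wrist camera it gives the pose at the moment of the call.
- order.job_done(): hands the job in, once; it reports no verdict.
The state is a dict: "clock": time; "joint_pos": joint angles; "joint_vel": joint speeds; "tau": joint torques, N m; "eef_pos": TCP position; "tool_rot": TCP orientation; "ft_force": force on the tool from outside, world axes, zero at the start; "ft_torque": the same for the moment, N m; "grip_width": finger opening in m.
Only numpy, scipy, OpenCV 4.12 (cv2) and the standard library are available. Lean on these libraries where they do the work, as an engineer would, in place of code of your own. Each camera call takes 0.05 s, during which the arm holds its last target. There are 200 camera calls.

## Task

Load the drilled steel plate into the checking fixture: raise its spring clip until it stays open, slide the plate flat along the bed (do not pick it up) between the rails until it is fully home against the end stop, then bring the clip down by hand onto the plate, without letting it snap shut, and let go. Leave the bin, the bushing and the screwdriver where they are.

Things in the scene. Friction and masses are not known exactly. Their poses are not given: they have to be found in the camera images.
- fixture: fixed checking fixture: grey bed 290 (x) x 140 (y) x 12 mm thick on the bench; origin on the bench surface, z up, +x = the way the plate slides in; the bed spans x -150 to +140 mm, top at z 12. The bed is open from x -150 to 2; then come the flared mouth, the rails, the end stop (face at x 100, 14 mm tall, 12 thick) and two hinge cheeks (x 106 to 128, 36 mm over both, 42 tall)
- mouth (a point): point on the bed top, fixture x 55, y 0 mm: start of the straight part of two dark steel rails, 47 mm apart, 13 mm thick, 10 mm tall, running from here to x 108 mm. In front of it flared pieces of the same height widen to 85 mm apart at x 2 mm. They centre the plate on y = 0
- home (a point): where the plate's centre must end (plate fully loaded): fixture x 50, y 0, z 16 mm; the plate's near end is then at x 0 mm, just clear of the flared pieces, and its far end touches the stop
- hinge_pin (a point): middle of the clip's hinge pin, which runs along the fixture's y: fixture x 115, y 0, z 42 mm
- clip (a joint): angle (rad) of the sprung steel clip: 0 down with no plate below (foot 3 mm over the bed), about 0.08 with its foot on the plate, 1.3 fully open (stop). Over-centre spring: below 0.65 it pulls shut, above that open, and the clip then stays up. 3 to 5 N at the bar moves it. Strip 16 mm wide; the foot is 60 mm from the pin, 27 mm below the strip; open, it points to -x, end at x 73, z 93 mm
- clip_bar (a point): centre of the clip's grip bar: dark round bar, 15 mm diameter, 32 mm long, along the fixture's y, at the clip's free end; its flat ends can be pinched along y and it turns between the fingers. 80 mm from the pin towards -x and 6 mm above it at angle 0 (fixture x 35, z 48 mm); it swings about the pin up and towards +x, to x 99, z 121 mm at 1.3 rad. Nothing but the strip lies below or beside it
- plate_center (a point): centre (half-way up) of the loose flat steel plate, 100 x 44 x 8 mm, about 0.26 kg, with two 12 mm holes on its long centre line at 33 mm either side of the centre; x axis along its length, z up. It starts lying flat on the bed in front of the mouth, up to 15 mm off centre and 0.25 rad askew, its +x end nearer the clip; pushed in askew it wedges between the rails
- bin: bystander: open blue plastic bin 110 x 90 x 55 mm tall, origin under its centre
- bushing: bystander: brass stepped bushing 48 mm diameter, 50 mm tall, origin under its centre
- driver: bystander: screwdriver with orange handle lying on the bench, about 200 mm long, origin under its middle
Mind the look-alikes: they are no part of the job. Of the things like the part that bears plate_center, leave any that is black or purple; of the rest the larger one is meant.

How it is judged:
On the way, in this order (a step that is already met when the one before it is completed fails the run):
1. the clip is raised past 1.0 rad while the plate is not yet under it (value of joint clip above 1 rad and x of plate_center in the frame of fixture below 0 m), for 0.2 s.
2. the plate is home against the stop under the open clip (value of joint clip above 0.5 rad and x of plate_center in the frame of fixture above 0.047 m and angle between the x axis of plate_center and the x axis of fixture, either way round below 0.08 rad), for 0.2 s.
At the end, for the whole second after the job is handed in: The plate lies flat on the bed between the rails with its end within 3 mm of the stop, straight within 0.08 rad and centred within 4 mm; the clip's foot rests on it (clip angle 0.05 to 0.12 rad); the bin, bushing and screwdriver are within 20 mm of where they were (value of joint clip between 0.05 and 0.12 rad and x of plate_center in the frame of fixture between 0.047 and 0.053 m and y of plate_center in the frame of fixture between -0.004 and 0.004 m and z of plate_center in the frame of fixture below 0.019 m and angle between the x axis of plate_center and the x axis of fixture, either way round below 0.08 rad and distance of each of bin, bushing, driver from where it was at the start of the episode below 0.02 m); the robot touches nothing.
It fails at once if the clip snaps shut: it closes faster than 1 rad/s, untouched by the fingers, at more than 0.2 rad (its foot over 7 mm above the plate) (value of joint clip above 0.2 rad and velocity of joint clip below -1 rad/s and contact force between fixture and the fingers below 0.05 N).
It fails at once if the plate is picked up: its centre rises above 40 mm over the bench (height (world z) of plate_center above 0.04 m).
It fails at once if a bystander is moved more than 30 mm (distance of any of bin, bushing, driver from where it was at the start of the episode above 0.03 m).
It also fails if it takes over 72 s, if anything falls off the work surface, if the arm or the gripper's body presses on something with over 40 N, if the wrist force passes 120 N, or if a joint passes its speed limit or range.

## Working session

There is one attempt and no reset: what is moved stays moved. The work goes in short steps, Python scripts to look and compute and a tool call to move; the robot and the scene stay as the last step left them, time stands still between calls to the robot, and variables do not carry over. Pictures are saved under pics/ and viewed, about 8 in all and at most 12, crops included, and the job is handed in when it is done.

Besides the shell and the picture viewer there is one more tool, called by a JSON object that holds its "fn" and its "kwargs", one argument or row to a line. send_rows: Moves the arm, as the interface text tells. Its arguments: {"type":"object","properties":{"moves":{"type":"array","items":{"type":"array"}}},"required":["moves"]}

```bash
mkdir -p pics; ls; python3 - <<'E'
from workcell import readout, camera, get_calibration
import cv2,numpy as np
for n in ["scene","side"]:
    im=camera(n); cv2.imwrite(f"pics/{n}0.png",im[:,:,::-1])
    c=get_calibration(n); print(n,c)
o=readout.get_obs(); print(o)
E
```

```text
pics
scene {'fx': 569.3312148630597, 'fy': 569.3312148630597, 'cx': 313.70884200583754, 'cy': 241.32911709988835, 'R': array([[ 1.75118769e-01,  9.84546904e-01, -9.00259577e-04],
       [ 6.91238461e-01, -1.23599793e-01, -7.11977865e-01],
       [-7.01086875e-01,  1.24058393e-01, -7.02201331e-01]]), 't': array([-0.01933382, -0.35634809,  1.71209603])}
side {'fx': 605.0870661201253, 'fy': 605.0870661201253, 'cx': 338.0414166716648, 'cy': 238.96166913180238, 'R': array([[ 0.98248899, -0.18629113, -0.00331749],
       [-0.10294369, -0.52790626, -0.84304067],
       [ 0.15529968,  0.82861969, -0.53783959]]), 't': array([-0.57178978,  0.07152519,  1.13548638])}
{'clock': 0.1, 'joint_pos': array([-1.15699976e+00,  2.41339925e-01,  3.81851813e-03,  1.33519663e+00,
       -5.46740455e-06,  1.57081331e+00]), 'joint_vel': array([-0.00027663, -0.00048961,  0.00283112, -0.00149762,  0.00137106,
        0.00035283]), 'tau': array([-3.59461819e-04, -3.73137224e+01,  2.53010792e+01,  1.08569718e-02,
       -1.31687175e-04, -1.28289076e-05]), 'eef_pos': array([ 0.20086423, -0.45739381,  0.30308527]), 'tool_rot': array([ 9.78674084e-01,  2.05416925e-01, -2.00067213e-04, -9.39798825e-04]), 'ft_force': array([-0.18847039,  0.47961012,  0.6013373 ]), 'ft_torque': array([-0.03263732,  0.02473528,  0.03100584]), 'grip_width': 0.08567000852595724}
```

View pics/scene0.png

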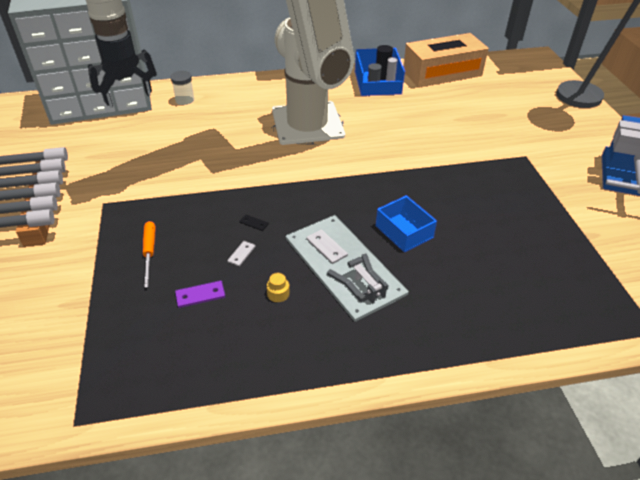

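View pics/side0.png

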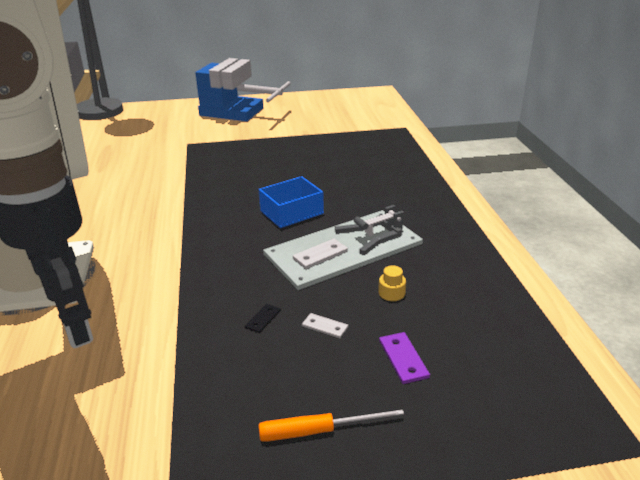

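The scene shows the fixture bed with corners at about (286,236), (334,216), (408,292) and (358,318). The white plate on it is near (326,245) and the clip near (370,278). The bin and bushing flank it. Next I'll enlarge the fixture in both views.

```bash
python3 - <<'E'
import cv2,numpy as np
a=cv2.imread("pics/scene0.png")[205:330,275:420]; b=cv2.imread("pics/side0.png")[200:290,255:430]
a=cv2.resize(a,None,fx=4,fy=4,interpolation=cv2.INTER_CUBIC); b=cv2.resize(b,None,fx=4,fy=4,interpolation=cv2.INTER_CUBIC)
cv2.imwrite("pics/ca.png",a);cv2.imwrite("pics/cb.png",b)
E
```

```text
(no output)
```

View pics/ca.png

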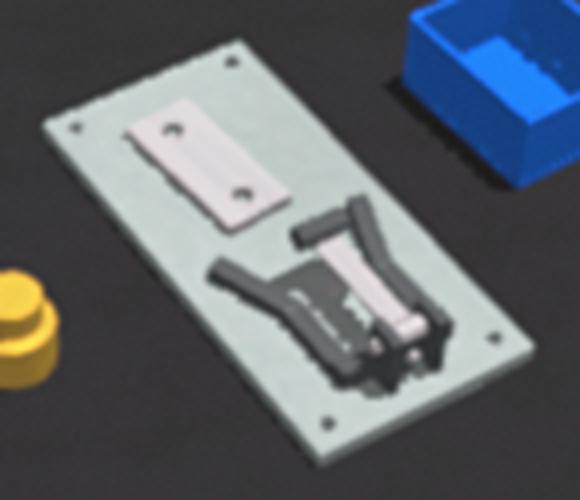

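View pics/cb.png

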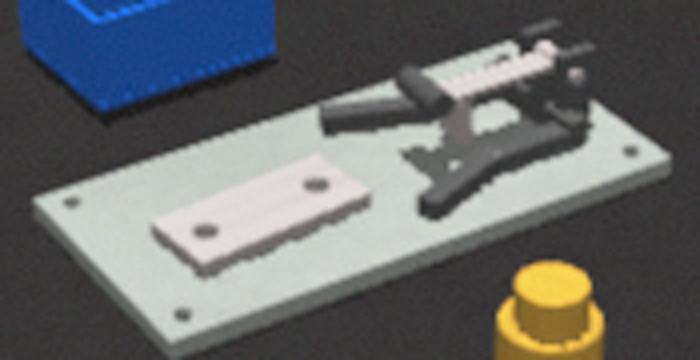

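```bash
cat > h.py <<'E'
import numpy as np
from workcell import readout, camera, get_calibration
from scipy.optimize import least_squares
def proj(c,X):
    p=np.asarray(X)@np.array(c["R"]).T+c["t"]; return p[:,:2]/p[:,2:]*[c["fx"],c["fy"]]+[c["cx"],c["cy"]]
def T(p,X):
    X=np.asarray(X,float); c,s=np.cos(p[2]),np.sin(p[2])
    return np.c_[c*X[:,0]-s*X[:,1]+p[0], s*X[:,0]+c*X[:,1]+p[1], X[:,2]]
def fit(obs,p0):  # obs: list (cal, localpts, pix)
    f=lambda p:np.concatenate([(proj(c,T(p,X))-np.array(q)).ravel() for c,X,q in obs])
    r=least_squares(f,p0,loss='soft_l1'); return r.x,f(r.x)
E
python3 - <<'E'
from h import *
A,B=get_calibration("scene"),get_calibration("side")
sa=lambda q:np.array(q)/4.+[275,205]-.375
sb=lambda q:np.array(q)/4.+[255,200]-.375
z=.012
# left/right: in scene, camera looks toward -x world, right=+y
W=[[-.15,-.07,z],[-.15,.07,z],[.14,.07,z],[.14,-.07,z]]
bed=[(A,W,sa([[42,124],[240,40],[533,347],[320,457]])),(B,[W[1],W[0],W[3]],sb([[35,203],[168,343],[670,158]]))]
for o in [bed,bed[:1],bed[1:]]:
    p,r=fit(o,[.45,0,0.7]); print(p.round(4),r.round(1))
F,_=fit(bed,[.45,0,.7])
h=.020
P=[[-.05,-.022,h],[-.05,.022,h],[.05,.022,h],[.05,-.022,h],[-.033,0,h],[.033,0,h]]
pl=[(A,P,sa([[125,133],[185,99],[291,200],[232,231],[174,130],[243,194]])),(B,[P[0],P[1],P[2],P[3],P[4],P[5]],sb([[205,264],[153,228],[318,155],[371,195],[205,231],[317,185]]))]
q,r=fit(pl,[.4,0,.7]);print(q.round(4),r.round(1))
d=q[:2]-F[:2];c,s=np.cos(F[2]),np.sin(F[2]);print("plate in fixture",c*d[0]+s*d[1],-s*d[0]+c*d[1],q[2]-F[2])
from workcell import bot; print([x for x in dir(bot) if x[0]!='_'])
E
```

```text
[ 0.5959 -0.0154  0.3747] [-0.3 -0.6 -0.2 -0.3  0.1 -0.4 -0.4 -0.7 -0.4 -1.4  0.9 -0.2  1.2 -0.4]
[ 0.5974 -0.0153  0.3755] [-0.1 -0.2 -0.1  0.1  0.3  0.1 -0.1 -0.1]
[ 0.5941 -0.0168  0.3783] [-1.2 -0.7  0.3  0.4  0.6 -0.1]
[ 0.539  -0.0468  0.469 ] [-0.2 -1.2 -0.2 -0.5 -0.  -1.6 -0.4 -0.9 -0.5 -0.4 -0.2 -0.2  0.2 -0.
 -0.  -1.4  0.2 -0.4  0.7 -0.8  0.8 -0.1  0.4 -0.3]
plate in fixture -0.06438043875956322 -0.008424148873373321 0.09428936795567522
['Unreachable', 'tips_ahead']
```

```bash
cat >> h.py <<'E'
from scipy.spatial.transform import Rotation as Ro
F=np.array([.596,-.0154,.375])
def go(fx,fy,z,yaw=0,pose=None):
    "shift/turn in tool axes to put the TCP at fixture (fx,fy), world z, tool x at fixture yaw"
    o=readout.get_obs() if pose is None else pose
    R=Ro.from_quat(o["tool_rot"]); t=T(F,[[fx,fy,z]])[0]
    y=F[2]+yaw; G=Ro.from_matrix([[np.cos(y),np.sin(y),0],[np.sin(y),-np.cos(y),0],[0,0,-1]])
    print("shift mm",(R.inv().apply(t-o["eef_pos"])*1e3).round(1),"turn",(R.inv()*G).as_rotvec().round(3),"world",t.round(3))
def where():
    o=readout.get_obs(); d=o["eef_pos"]-[F[0],F[1],0]; c,s=np.cos(F[2]),np.sin(F[2])
    R=Ro.from_quat(o["tool_rot"]).as_matrix()
    print("t",round(o["clock"],2),"TCP fix mm",(np.array([c*d[0]+s*d[1],-s*d[0]+c*d[1],d[2]])*1e3).round(1),"yaw",round(np.arctan2(R[1,0],R[0,0])-F[2],3),"z",R[:,2].round(3),"F",o["ft_force"].round(1),"grip",round(o["grip_width"]*1e3,1))
E
python3 -c "
from h import *
where();go(-.06,0,.30)
print(get_calibration('wrist'))"
```

```text
t 0.1 TCP fix mm [-529.6 -266.6  303.1] yaw 0.039 z [-0.001  0.002 -1.   ] F [-0.2  0.5  0.6] grip 85.7
shift mm [ 479.5 -248.1    3.6] turn [-0.002  0.     0.039] world [ 0.54  -0.037  0.3  ]
{'fx': 360.8779163853501, 'fy': 360.8779163853501, 'cx': 318.3886994362389, 'cy': 240.38915793233525, 'R': array([[ 0.4024192 , -0.91545443, -0.00140243],
       [-0.86588215, -0.38112441,  0.32402512],
       [-0.29716474, -0.12917959, -0.94604744]]), 't': array([-0.49823347, -0.04328236,  0.37985069])}
```

{"fn": "send_rows", "kwargs": {
  "moves": [
    [[40, -20, 0], [0, 0, 0.039], 60],
    [[80, -41, 0], [0, 0, 0.039], 60],
    [[118, -61, 0], [0, 0, 0.039], 60],
    [[158, -81, 0], [0, 0, 0.039], 60],
    [[195, -101, 0], [0, 0, 0.039], 60],
    [[235, -121, 0], [0, 0, 0.039], 60],
    [[275, -141, 0], [0, 0, 0.039], 60],
    [[315, -161, 0], [0, 0, 0.039], 60],
    [[355, -182, 0], [0, 0, 0.039], 60],
    [[395, -203, 0], [0, 0, 0.039], 60],
    [[435, -224, 2], [0, 0, 0.039], 60],
    [[470, -243, 3], [0, 0, 0.039], 60]
  ]
}}

```text
clock: 1.1
eef_pos: [0.5161, -0.0671, 0.301]
tool_rot: [0.982, 0.186, -0.0, -0.001]
ft_force: [1.6, -1.6, 1.1]
grip_width: 0.06
```

{"fn": "send_rows", "kwargs": {
  "moves": [
    [[5, -3, 0], [0, 0, 0], 60],
    [[8, -4, 0], [0, 0, 0], 60],
    [[8, -4, 0], [0, 0, 0], 60]
  ]
}}

```text
clock: 1.35
eef_pos: [0.522, -0.0599, 0.3002]
tool_rot: [0.982, 0.187, -0.001, -0.001]
ft_force: [0.1, -0.3, 0.3]
grip_width: 0.0601
```

```bash
python3 - <<'E'
from h import *; import cv2
where(); c=get_calibration("wrist"); im=camera("wrist"); np.save("pics/w1.npy",c,allow_pickle=True)
cv2.imwrite("pics/w1.png",im[:,:,::-1])
for P in [[-.15,-.07,.012],[-.15,.07,.012],[.14,.07,.012],[.035,0,.048]]: print(P,proj(c,T(F,[P]))[0].round(0))
E
```

```text
t 1.35 TCP fix mm [-85.2 -14.3 300.2] yaw 0.002 z [-0.003  0.001 -1.   ] F [ 0.1 -0.3  0.3] grip 60.1
[-0.15, -0.07, 0.012] [372. 262.]
[-0.15, 0.07, 0.012] [241. 261.]
[0.14, 0.07, 0.012] [216. -71.]
[0.035, 0, 0.048] [303.  66.]
```

View pics/w1.png

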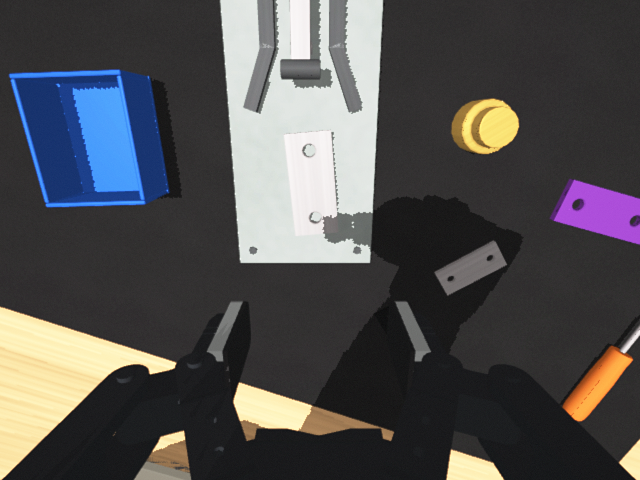

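The wrist view shows the bed's near corners at (240,263) and (370,263), and the bar at (300,69). The plate holes are at (309,150) and (316,217). All of this is within about 2 mm of the fit, so I'll refine with these points.

```bash
python3 - <<'E'
from h import *
c=np.load("pics/w1.npy",allow_pickle=True).item()
p,r=fit([(c,[[-.15,-.07,.012],[-.15,.07,.012],[.035,0,.048],[.002,.049,.022],[.002,-.049,.022]],[[370.5,263],[239.5,263],[300.5,69],[251,110],[354,109]])],F); print(p.round(4),r.round(1))
q,r=fit([(c,[[-.033,0,.020],[.033,0,.020],[-.05,.022,.02],[.05,.022,.02],[.05,-.022,.02]],[[315.5,217.5],[309,150.5],[296,236],[285,133],[331,131]])],[.54,-.047,.47]);print(q.round(4),r.round(1))
d=q[:2]-p[:2];C,s=np.cos(p[2]),np.sin(p[2]);print("plate in fixture",C*d[0]+s*d[1],-s*d[0]+C*d[1],q[2]-p[2])
E
```

```text
[ 0.5944 -0.0142  0.3775] [-0.1 -0.6  0.2 -0.7 -0.  -1.2 -2.5  1.5  2.5  2.5]
[ 0.5367 -0.0466  0.4612] [ 0.1  0.4  0.5  0.1 -0.5 -0.3 -0.7  0.9  0.5 -1.2]
plate in fixture -0.0656035958426277 -0.00880376698827888 0.08364074528638404
```

```bash
sed -i 's/^F=.*/F=np.array([.5944,-.0142,.3775])/' h.py; python3 -c "
from h import *
where();go(.035,0,.18);go(.035,0,.1)"
```

```text
t 1.4 TCP fix mm [-84.9 -16.5 300.5] yaw -0.002 z [-0.003  0.001 -1.   ] F [ 0.9  0.2 -0.4] grip 60.2
shift mm [120.1 -16.5 120.2] turn [-0.002  0.002 -0.002] world [ 0.627 -0.001  0.18 ]
shift mm [120.3 -16.3 200.2] turn [-0.002  0.002 -0.002] world [ 0.627 -0.001  0.1  ]
```

{"fn": "send_rows", "kwargs": {
  "moves": [
    [[30, -4, 30], [0, 0, 0], 60],
    [[60, -8, 60], [0, 0, 0], 60],
    [[90, -12, 90], [0, 0, 0], 60],
    [[120, -16, 115], [0, 0, 0], 60],
    [[120, -16, 130], [0, 0, 0], 60],
    [[120, -16, 150], [0, 0, 0], 60],
    [[120, -16, 165], [0, 0, 0], 60],
    [[120, -16, 180], [0, 0, 0], 60],
    [[120, -16, 190], [0, 0, 0], 60],
    [[120, -16, 200], [0, 0, 0], 60],
    [[120, -16, 200], [0, 0, 0], 60],
    [[120, -16, 200], [0, 0, 0], 60]
  ]
}}

```text
clock: 2.4
eef_pos: [0.6264, -0.0026, 0.1003]
tool_rot: [0.983, 0.186, -0.002, -0.001]
ft_force: [-0.4, 0.5, 1.0]
grip_width: 0.0596
```

```bash
python3 - <<'E'
from h import *; import cv2
where(); c=get_calibration("wrist"); a=camera("wrist"); b=camera("side")
print(proj(c,T(F,[[.035,0,.048],[.035,.016,.048],[.035,-.016,.048]])).round(0))
b=cv2.resize(b[150:290,230:430],(640,448),interpolation=2)
cv2.imwrite("pics/w2.png",cv2.resize(np.vstack([a,b]),(410,594),interpolation=cv2.INTER_AREA)[:,:,::-1])
E
```

```text
t 2.4 TCP fix mm [ 34.   -1.  100.3] yaw -0.004 z [-0.004  0.001 -1.   ] F [-0.4  0.5  1. ] grip 59.6
[[318. 336.]
 [278. 336.]
 [359. 335.]]
```

View pics/w2.png

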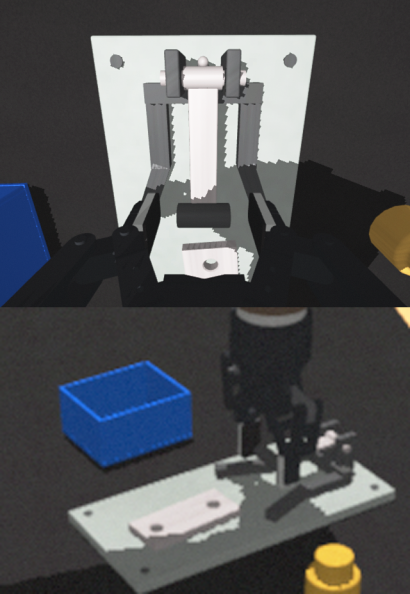

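The bar lies midway between the fingers, at (317,335) full scale against a predicted (318,336). Closing on it now.

{"fn": "send_rows", "kwargs": {
  "moves": [
    [[1, 0, 0], [0, 0, 0], 45],
    [[1, 0, 0], [0, 0, 0], 36],
    [[1, 0, 0], [0, 0, 0], 32],
    [[1, 0, 0], [0, 0, 0], 28],
    [[1, 0, 0], [0, 0, 0], 25],
    [[1, 0, 0], [0, 0, 0], 25],
    [[1, 0, 0], [0, 0, 0], 25],
    [[1, 0, 0], [0, 0, 0], 25]
  ]
}}

```text
clock: 3.17
eef_pos: [0.6289, -0.0012, 0.1026]
tool_rot: [0.982, 0.186, 0.001, -0.001]
ft_force: [-0.8, 2.0, 5.1]
grip_width: 0.0307
```

```bash
python3 - <<'E'
from h import *
where()
# bar arc relative to start, for angle steps
r=np.hypot(80,6);a0=np.arctan2(6,80)
for a in np.arange(0,1.31,.1): print(round(a,2),(80-r*np.cos(a0+a)).round(1),(r*np.sin(a0+a)-6).round(1))
E
```

```text
t 3.17 TCP fix mm [ 36.8  -0.6 102.6] yaw -0.002 z [ 0.001  0.002 -1.   ] F [-0.8  2.   5.1] grip 30.7
0.0 0.0 0.0
0.1 1.0 8.0
0.2 2.8 15.8
0.3 5.3 23.4
0.4 8.7 30.7
0.5 12.7 37.6
0.6 17.4 44.1
0.7 22.7 50.1
0.8 28.6 55.6
0.9 35.0 60.4
1.0 41.8 64.6
1.1 49.1 68.0
1.2 56.6 70.7
1.3 64.4 72.7
```

{"fn": "send_rows", "kwargs": {
  "moves": [
    [[0.5, 0, -4], [0, 0, 0], 25],
    [[1, 0, -8], [0, 0, 0], 25],
    [[2, 0, -12], [0, 0, 0], 25],
    [[3, 0, -16], [0, 0, 0], 25],
    [[4, 0, -20], [0, 0, 0], 25],
    [[5, 0, -23.5], [0, 0, 0], 25],
    [[7, 0, -27], [0, 0, 0], 25],
    [[9, 0, -31], [0, 0, 0], 25],
    [[11, 0, -34], [0, 0, 0], 25],
    [[13, 0, -38], [0, 0, 0], 25],
    [[15, 0, -41], [0, 0, 0], 25],
    [[17, 0, -44], [0, 0, 0], 25]
  ]
}}

```text
clock: 4.17
eef_pos: [0.6447, 0.0051, 0.147]
tool_rot: [0.982, 0.186, 0.001, -0.001]
ft_force: [1.6, 0.1, -8.0]
grip_width: 0.0305
```

```bash
python3 -c "
from h import *
where()"
```

```text
t 4.17 TCP fix mm [ 53.9  -0.6 147. ] yaw -0.002 z [ 0.001  0.002 -1.   ] F [ 1.6  0.1 -8. ] grip 30.5
```

{"fn": "send_rows", "kwargs": {
  "moves": [
    [[2.5, 0, -3], [0, 0, 0], 25],
    [[5.3, 0, -6], [0, 0, 0], 25],
    [[8.2, 0, -9], [0, 0, 0], 25],
    [[11.2, 0, -11.5], [0, 0, 0], 25],
    [[14.4, 0, -14], [0, 0, 0], 25],
    [[17.6, 0, -16.3], [0, 0, 0], 25],
    [[21, 0, -18.5], [0, 0, 0], 25],
    [[24.4, 0, -20.5], [0, 0, 0], 25],
    [[28, 0, -22.3], [0, 0, 0], 25],
    [[31.7, 0, -23.9], [0, 0, 0], 25],
    [[35.4, 0, -25.4], [0, 0, 0], 25],
    [[39.5, 0, -26.8], [0, 0, 0], 25]
  ]
}}

```text
clock: 5.17
eef_pos: [0.6818, 0.0198, 0.1745]
tool_rot: [0.982, 0.187, 0.001, -0.001]
ft_force: [-1.4, 0.4, -3.8]
grip_width: 0.0302
```

{"fn": "send_rows", "kwargs": {
  "moves": [
    [[2, 0, -0.8], [0, 0, 0], 25],
    [[3, 0, -1], [0, 0, 0], 25],
    [[3, 0, -1], [0, 0, 0], 32],
    [[3, 0, -1], [0, 0, 0], 38],
    [[3, 0, -1], [0, 0, 0], 46],
    [[3, 0, -1], [0, 0, 0], 54],
    [[3, 0, -1], [0, 0, 0], 60],
    [[3, 0, -1], [0, 0, 0], 60]
  ]
}}

```text
clock: 5.83
eef_pos: [0.6847, 0.0207, 0.176]
tool_rot: [0.982, 0.186, 0.001, -0.001]
ft_force: [-0.3, 0.0, 0.6]
grip_width: 0.0598
```

```bash
python3 -c "
from h import *
where();go(-.1,0,.25)"
```

```text
t 5.83 TCP fix mm [ 96.8  -0.9 176. ] yaw -0.002 z [ 0.002  0.002 -1.   ] F [-0.3  0.   0.6] grip 59.8
shift mm [-196.6   -0.5  -74.6] turn [-0.002 -0.003 -0.002] world [ 0.501 -0.051  0.25 ]
```

{"fn": "send_rows", "kwargs": {
  "moves": [
    [[0, 0, -30], [0, 0, 0], 65],
    [[0, 0, -55], [0, 0, 0], 65],
    [[-20, 0, -74], [0, 0, 0], 65],
    [[-55, 0, -74], [0, 0, 0], 65],
    [[-95, 0, -74], [0, 0, 0], 65],
    [[-130, 0, -74], [0, 0, 0], 65],
    [[-165, 0, -74], [0, 0, 0], 65],
    [[-190, 0, -74], [0, 0, 0], 65],
    [[-197, 0, -74], [0, 0, 0], 65],
    [[-197, 0, -74], [0, 0, 0], 65]
  ]
}}

```text
clock: 6.67
eef_pos: [0.4999, -0.0523, 0.2501]
tool_rot: [0.983, 0.186, 0.001, -0.001]
ft_force: [1.1, -0.0, 0.1]
grip_width: 0.0648
```

```bash
python3 - <<'E'
from h import *; import cv2
from workcell import bot
print(bot.tips_ahead); where(); c=get_calibration("wrist"); a=camera("wrist"); b=camera("side")
b=cv2.resize(b[150:290,230:430],(640,448),interpolation=2)
cv2.imwrite("pics/w3.png",cv2.resize(np.vstack([a,b]),(410,594),interpolation=cv2.INTER_AREA)[:,:,::-1])
go(-.1035,-.012,.11,.084);go(-.1035,-.012,.086,.084)
E
```

```text
0.0726
t 6.67 TCP fix mm [-101.9   -0.6  250.1] yaw -0.004 z [ 0.003  0.002 -1.   ] F [ 1.1 -0.   0.1] grip 64.8
shift mm [ -4.9  11.2 140. ] turn [-0.    -0.005 -0.087] world [ 0.503 -0.064  0.11 ]
shift mm [ -5.   11.3 164. ] turn [-0.    -0.005 -0.087] world [ 0.503 -0.064  0.086]
```

View pics/w3.png

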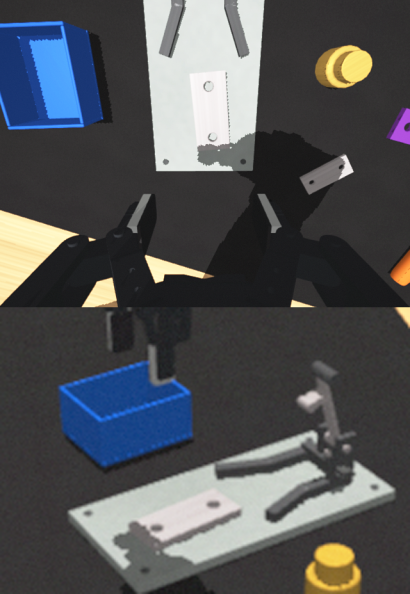

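The clip stays open and the plate is undisturbed. Descending to grip the plate's near end across its width.

{"fn": "send_rows", "kwargs": {
  "moves": [
    [[-2, 5, 35], [0, 0, -0.04], 65],
    [[-5, 11, 70], [0, -0.003, -0.087], 65],
    [[-5, 11, 100], [0, -0.004, -0.087], 65],
    [[-5, 11, 125], [0, -0.004, -0.087], 65],
    [[-5, 11, 140], [0, -0.004, -0.087], 65],
    [[-5, 11, 150], [0, -0.004, -0.087], 65],
    [[-5, 11, 158], [0, -0.004, -0.087], 65],
    [[-5, 11, 163], [0, -0.004, -0.087], 65],
    [[-5, 11, 163], [0, -0.004, -0.087], 65]
  ]
}}

```text
clock: 7.52
eef_pos: [0.503, -0.063, 0.0864]
tool_rot: [0.973, 0.229, 0.0, -0.0]
ft_force: [-0.4, -0.7, 0.3]
grip_width: 0.0654
```

```bash
python3 - <<'E'
from h import *; import cv2
where(); a=camera("wrist"); b=camera("side")
b=cv2.resize(b[190:290,250:400],(640,427),interpolation=2)
cv2.imwrite("pics/w4.png",np.vstack([a[200:],b])[:,:,::-1][:, :])
im=cv2.imread("pics/w4.png"); cv2.imwrite("pics/w4.png",cv2.resize(im,None,fx=.84,fy=.84))
E
```

```text
t 7.52 TCP fix mm [-103.   -11.7   86.4] yaw 0.085 z [ 0.     0.001 -1.   ] F [-0.4 -0.7  0.3] grip 65.4
```

View pics/w4.png

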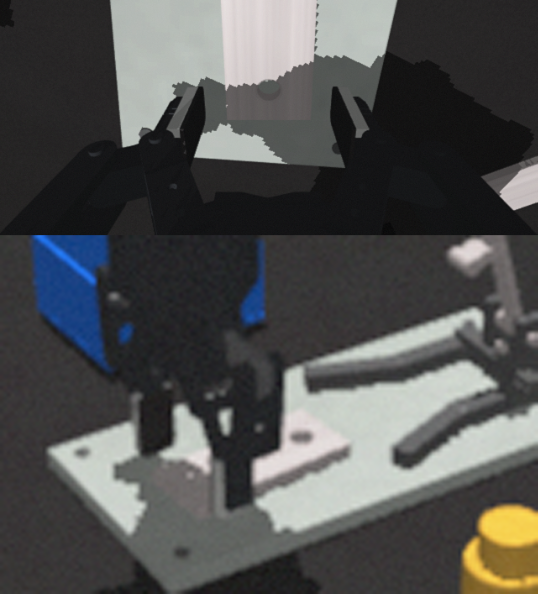

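The plate's near end sits centred between the fingers, with the tips just above the bed. Closing.

{"fn": "send_rows", "kwargs": {
  "moves": [
    [[0, 0, 0], [0, 0, 0], 55],
    [[0, 0, 0], [0, 0, 0], 48],
    [[0, 0, 0], [0, 0, 0], 43],
    [[0, 0, 0], [0, 0, 0], 40],
    [[0, 0, 0], [0, 0, 0], 40],
    [[0, 0, 0], [0, 0, 0], 40]
  ]
}}

```text
clock: 8.12
eef_pos: [0.5042, -0.0633, 0.0893]
tool_rot: [0.973, 0.229, 0.003, 0.0]
ft_force: [-2.3, -0.1, 6.6]
grip_width: 0.0407
```

```bash
python3 - <<'E'
from h import *
where(); go(-.102,0,.0865,0)
E
```

```text
t 8.12 TCP fix mm [-102.   -12.4   89.3] yaw 0.085 z [ 0.005  0.001 -1.   ] F [-2.3 -0.1  6.6] grip 40.7
shift mm [  1.  -12.4   2.7] turn [ 0.002 -0.005  0.085] world [ 0.5   -0.052  0.086]
```

{"fn": "send_rows", "kwargs": {
  "moves": [
    [[0, 0, 0], [0, 0, 0], 34],
    [[0, 0, 0], [0, 0, 0], 34],
    [[0, 0, 0], [0, 0, 0], 34]
  ]
}}

```text
clock: 8.37
eef_pos: [0.5043, -0.0633, 0.0895]
tool_rot: [0.973, 0.229, 0.003, 0.0]
ft_force: [0.3, 1.4, 2.9]
grip_width: 0.0399
```

```bash
python3 - <<'E'
from h import *; import cv2
where(); go(-.102,0,.088,0); a=camera("wrist");cv2.imwrite("pics/w5.png",a[150:,100:540,::-1])
E
```

```text
t 8.37 TCP fix mm [-101.9  -12.5   89.5] yaw 0.085 z [ 0.006  0.001 -1.   ] F [0.3 1.4 2.9] grip 39.9
shift mm [  0.9 -12.4   1.5] turn [ 0.002 -0.005  0.085] world [ 0.5   -0.052  0.088]
```

View pics/w5.png

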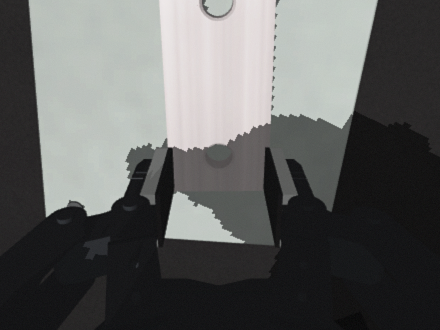

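The plate is gripped squarely at its near end. Next I straighten and centre it.

{"fn": "send_rows", "kwargs": {
  "moves": [
    [[1, -2, 0], [0, 0, 0.015], 34],
    [[1, -5, 0], [0, 0, 0.035], 34],
    [[1, -8, 0], [0, -0.002, 0.055], 34],
    [[1, -11, 0], [0, -0.003, 0.075], 34],
    [[1, -12.4, 0], [0, -0.003, 0.085], 34],
    [[1, -12.4, 0], [0, -0.003, 0.085], 34],
    [[1, -12.4, 0], [0, -0.003, 0.085], 34]
  ]
}}

```text
clock: 9.0
eef_pos: [0.4998, -0.0516, 0.0895]
tool_rot: [0.982, 0.188, 0.001, 0.0]
ft_force: [0.6, -0.1, 0.6]
grip_width: 0.0402
```

```bash
python3 - <<'E'
from h import *; import cv2
where(); go(-.012,0,.089,0); c=get_calibration("wrist"); a=camera("wrist");cv2.imwrite("pics/w6.png",a[:,100:540,::-1])
print(proj(c,T(F,[[-.097,0,.02],[-.031,0,.02],[.002,.0425,.022],[.002,-.0425,.022],[.055,.0235,.022],[.055,-.0235,.022]])).round(1)-[100,0])
E
```

```text
t 9.0 TCP fix mm [-101.7    0.2   89.5] yaw -0.0 z [ 0.003 -0.    -1.   ] F [ 0.6 -0.1  0.6] grip 40.2
shift mm [89.7  0.1  0.8] turn [ 0.001 -0.003 -0.   ] world [ 0.583 -0.019  0.089]
[[ 220.5  305.9]
 [ 220.8  149.8]
 [  96.4   50.8]
 [ 345.6   50.9]
 [ 141.5 -150.5]
 [ 301.5 -150.3]]
```

View pics/w6.png

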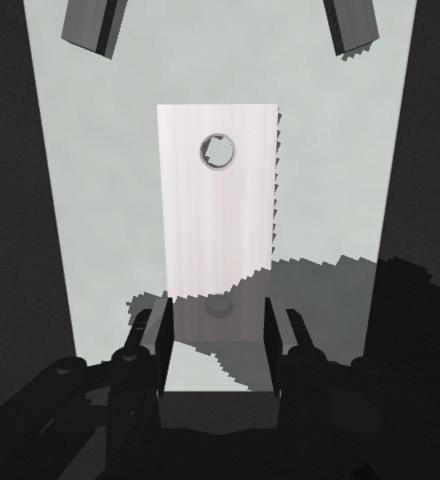

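The holes are at (217.5,152) and (219,303), against a fixture centreline of about 221-222. So the plate is straight within 0.01 rad and about 1.3 mm to +y. I'll correct that and advance.

{"fn": "send_rows", "kwargs": {
  "moves": [
    [[5, 1.3, 0], [0, 0, 0], 34],
    [[10, 1.3, 0], [0, 0, 0], 34],
    [[16, 1.3, 0], [0, 0, 0], 34],
    [[22, 1.3, 0], [0, 0, 0], 34],
    [[28, 1.3, 0], [0, 0, 0], 34],
    [[34, 1.3, 0], [0, 0, 0], 34],
    [[40, 1.3, 0], [0, 0, 0], 34],
    [[46, 1.3, 0], [0, 0, 0], 34],
    [[52, 1.3, 0], [0, 0, 0], 34],
    [[58, 1.3, 0], [0, 0, 0], 34],
    [[62, 1.3, 0], [0, 0, 0], 34],
    [[64, 1.3, 0], [0, 0, 0], 34]
  ]
}}

```text
clock: 10.05
eef_pos: [0.5606, -0.0288, 0.0895]
tool_rot: [0.982, 0.188, 0.002, 0.0]
ft_force: [-2.1, -0.7, 1.4]
grip_width: 0.0399
```

{"fn": "send_rows", "kwargs": {
  "moves": [
    [[4, 0, 0], [0, 0, 0], 34],
    [[8, 0, 0], [0, 0, 0], 34],
    [[12, 0, 0], [0, 0, 0], 34],
    [[15, 0, 0], [0, 0, 0], 34],
    [[15, 0, 0], [0, 0, 0], 34]
  ]
}}

```text
clock: 10.47
eef_pos: [0.5756, -0.0229, 0.0896]
tool_rot: [0.982, 0.188, 0.003, 0.0]
ft_force: [1.5, -0.1, -0.3]
grip_width: 0.0399
```

```bash
python3 - <<'E'
from h import *; import cv2
where(); c=get_calibration("wrist"); a=camera("wrist");cv2.imwrite("pics/w7.png",a[:,100:540,::-1])
print(proj(c,T(F,[[.05,0,.02],[.055,.0235,.022],[.055,-.0235,.022]])).round(1)-[100,0])
E
```

```text
t 10.47 TCP fix mm [-20.7  -1.2  89.6] yaw 0.001 z [ 0.005  0.001 -1.   ] F [ 1.5 -0.1 -0.3] grip 39.9
[[217.5 150.3]
 [153.4 136.6]
 [281.5 136.8]]
```

View pics/w7.png

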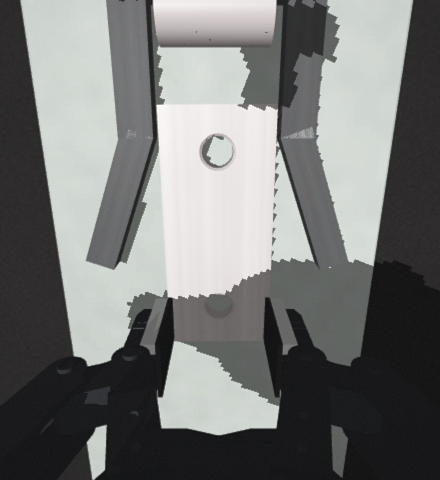

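The plate has entered the straight rails squarely, with its far end at row 104 and gaps on both sides. Advance a little more, then release and push from behind.

{"fn": "send_rows", "kwargs": {
  "moves": [
    [[4, 0, 0], [0, 0, 0], 34],
    [[8, 0, 0], [0, 0, 0], 34],
    [[12, 0, 0], [0, 0, 0], 34],
    [[15, 0, 0], [0, 0, 0], 34],
    [[15, 0, 0], [0, 0, 0], 34],
    [[15, 0, 0], [0, 0, 0], 44],
    [[15, 0, 0], [0, 0, 0], 52],
    [[15, 0, 0], [0, 0, 0], 56],
    [[15, 0, 0], [0, 0, 0], 56]
  ]
}}

```text
clock: 11.27
eef_pos: [0.5895, -0.0174, 0.0898]
tool_rot: [0.982, 0.188, 0.003, 0.0]
ft_force: [-0.2, -0.7, -0.5]
grip_width: 0.056
```

```bash
python3 - <<'E'
from h import *
where(); go(-.045,0,.089);go(-.045,0,.12)
E
```

```text
t 11.27 TCP fix mm [-5.8 -1.2 89.8] yaw 0.0 z [ 0.006  0.001 -1.   ] F [-0.2 -0.7 -0.5] grip 56.0
shift mm [-39.2  -1.2   0.6] turn [ 0.001 -0.005  0.   ] world [ 0.553 -0.031  0.089]
shift mm [-39.1  -1.2 -30.4] turn [ 0.001 -0.005  0.   ] world [ 0.553 -0.031  0.12 ]
```

{"fn": "send_rows", "kwargs": {
  "moves": [
    [[0, -1, -20], [0, 0, 0], 56],
    [[0, -1, -30], [0, 0, 0], 50],
    [[-20, -1, -30], [0, 0, 0], 30],
    [[-44, -1, -30], [0, 0, 0], 10],
    [[-44, -1, -30], [0, 0, 0], 0],
    [[-44, -1, -30], [0, 0, 0], 0],
    [[-44, -1, -30], [0, 0, 0], 0],
    [[-44, -1, -20], [0, -0.004, 0], 0],
    [[-44, -1, -8], [0, -0.005, 0], 0],
    [[-44, -1, 0], [0, -0.005, 0], 0],
    [[-44, -1, 2], [0, -0.005, 0], 0],
    [[-44, -1, 2], [0, -0.005, 0], 0]
  ]
}}

```text
clock: 12.27
eef_pos: [0.5478, -0.0325, 0.0862]
tool_rot: [0.982, 0.188, -0.001, 0.0]
ft_force: [0.8, 0.3, 0.7]
grip_width: -0.0001
```

{"fn": "send_rows", "kwargs": {
  "moves": [
    [[5, 0, 0], [0, 0, 0], 0],
    [[10, 0, 0], [0, 0, 0], 0],
    [[15, 0, 0], [0, 0, 0], 0],
    [[18, 0, 0], [0, 0, 0], 0],
    [[21, 0, 0], [0, 0, 0], 0],
    [[24, 0, 0], [0, 0, 0], 0],
    [[27, 0, 0], [0, 0, 0], 0],
    [[30, 0, 0], [0, 0, 0], 0]
  ]
}}

```text
clock: 12.93
eef_pos: [0.5754, -0.0214, 0.0861]
tool_rot: [0.982, 0.188, -0.001, 0.0]
ft_force: [-0.9, -0.5, 1.4]
grip_width: 0.0001
```

```bash
python3 - <<'E'
from h import *; import cv2
where(); c=get_calibration("wrist"); a=camera("wrist");cv2.imwrite("pics/w8.png",a[:,100:540,::-1])
print(proj(c,T(F,[[.017,0,.02],[.083,0,.02],[0,.022,.02],[0,-.022,.02],[.1,0,.026]])).round(1)-[100,0])
E
```

```text
t 12.93 TCP fix mm [-20.3   0.3  86.1] yaw 0.001 z [-0.003 -0.001 -1.   ] F [-0.9 -0.5  1.4] grip 0.1
[[221.2 236.5]
 [221.9  50. ]
 [167.5 275.7]
 [274.6 275.7]
 [222.4 -15.7]]
```

View pics/w8.png

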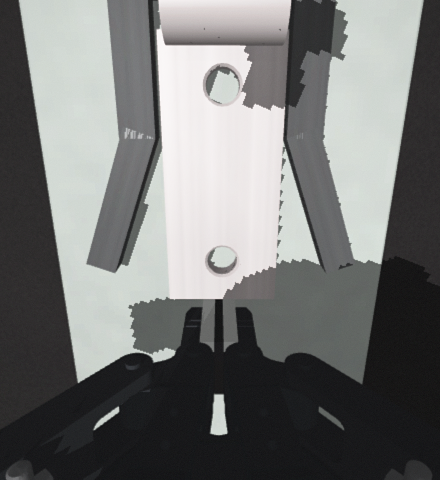

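The near end is at row 299 against 276 at home, so about 9 mm is left. It is straight, with holes at (222,84) and (222,260). Continuing gently.

{"fn": "send_rows", "kwargs": {
  "moves": [
    [[2.5, 0, 0], [0, 0, 0], 0],
    [[5, 0, 0], [0, 0, 0], 0],
    [[7, 0, 0], [0, 0, 0], 0],
    [[8, 0, 0], [0, 0, 0], 0],
    [[8.5, 0, 0], [0, 0, 0], 0]
  ]
}}

```text
clock: 13.4
eef_pos: [0.5843, -0.018, 0.086]
tool_rot: [0.982, 0.188, -0.001, 0.0]
ft_force: [-1.0, -0.6, 0.8]
grip_width: -0.0001
```

{"fn": "send_rows", "kwargs": {
  "moves": [
    [[0.5, 0, 0], [0, 0, 0], 0],
    [[1, 0, 0], [0, 0, 0], 0],
    [[1.5, 0, 0], [0, 0, 0], 0]
  ]
}}

```text
clock: 13.65
eef_pos: [0.585, -0.0177, 0.086]
tool_rot: [0.982, 0.188, -0.001, 0.001]
ft_force: [-4.0, -1.4, 2.8]
grip_width: -0.0002
```

```bash
python3 - <<'E'
from h import *
where()
E
```

```text
t 13.65 TCP fix mm [-10.    0.2  86. ] yaw 0.001 z [-0.003 -0.002 -1.   ] F [-4.  -1.4  2.8] grip -0.2
```

Force is rising near the predicted stop. One firmer nudge to confirm it.

{"fn": "send_rows", "kwargs": {
  "moves": [
    [[1, 0, 0], [0, 0, 0], 0],
    [[2, 0, 0], [0, 0, 0], 0],
    [[2.5, 0, 0], [0, 0, 0], 0],
    [[2.5, 0, 0], [0, 0, 0], 0]
  ]
}}

```text
clock: 13.98
eef_pos: [0.5854, -0.0175, 0.0858]
tool_rot: [0.982, 0.188, -0.004, 0.001]
ft_force: [-7.8, -3.2, 5.7]
grip_width: -0.0004
```

```bash
python3 - <<'E'
from h import *; import cv2
where(); c=get_calibration("wrist"); a=camera("wrist");cv2.imwrite("pics/w9.png",a[:,100:540,::-1])
print(proj(c,T(F,[[.017,0,.02],[.083,0,.02],[0,.022,.02],[0,-.022,.02],[.002,.0425,.022]])).round(1)-[100,0])
go(-.06,0,.2);go(.096,0,.24)
E
```

```text
t 13.98 TCP fix mm [-9.6  0.2 85.8] yaw 0.0 z [-0.007 -0.003 -1.   ] F [-7.8 -3.2  5.7] grip -0.4
[[221.1 261.1]
 [221.6  83.5]
 [168.5 298.6]
 [273.4 298.6]
 [118.  296.6]]
shift mm [ -51.3    0.3 -113.7] turn [0.    0.008 0.   ] world [ 0.539 -0.036  0.2  ]
shift mm [ 104.4    0.3 -154.9] turn [0.    0.008 0.   ] world [0.684 0.021 0.24 ]
```

Stopped with 8 N at the predicted home pose. The viewer limit is reached, so I continue with numeric checks. Backing off, opening, then going above the raised bar.

{"fn": "send_rows", "kwargs": {
  "moves": [
    [[-5, 0, 0], [0, 0, 0], 0],
    [[-14, 0, 0], [0, 0.004, 0], 0],
    [[-30, 0, -20], [0, 0.008, 0], 0],
    [[-45, 0, -50], [0, 0.008, 0], 10],
    [[-50, 0, -85], [0, 0.008, 0], 30],
    [[-51, 0, -114], [0, 0.008, 0], 50],
    [[-51, 0, -140], [0, 0.008, 0], 60],
    [[-51, 0, -150], [0, 0.008, 0], 60],
    [[-51, 0, -150], [0, 0.008, 0], 60]
  ]
}}

```text
clock: 14.78
eef_pos: [0.5413, -0.0358, 0.2397]
tool_rot: [0.982, 0.188, 0.004, 0.001]
ft_force: [0.3, 0.3, 0.4]
grip_width: 0.06
```

```bash
python3 - <<'E'
from h import *; import cv2
where(); c=get_calibration("wrist"); a=camera("wrist");cv2.imwrite("pics/w10.png",a[:,:,::-1])
q=proj(c,T(F,[[.017,0,.02],[.083,0,.02],[0,.0,.02],[.017,.022,.02],[.017,-.022,.02],[.017,.0235,.022],[.099,0,.121]])).round(1);print(q)
g=cv2.cvtColor(a,cv2.COLOR_RGB2GRAY)
x=int(q[0,0]);r=int(q[0,1]); print(r-25,g[r-25:r+45,x-1:x+2].mean(1).astype(int))
print("row off hole",x-45,g[r-12:r-9,x-45:x+46].mean(0).astype(int))
m=cv2.inRange(a,(200,185,185),(255,255,255)); print(x-8,g[r-30:r+45,x-8].tolist())
go(.099,0,.24);go(.098,0,.176)
E
```

```text
t 14.78 TCP fix mm [-57.3  -0.5 239.7] yaw 0.0 z [ 0.009 -0.    -1.   ] F [0.3 0.3 0.4] grip 60.0
[[317.8 130.2]
 [317.8  33.1]
 [317.8 152.9]
 [289.1 130.2]
 [346.4 130.2]
 [287.  130.2]
 [318.3 -62.3]]
105 [248 248 248 248 248 247 248 248 247 247 248 248 248 247 248 248 247 214
 158 137 183 234 235 233 233 234 234 234 234 234 234 234 233 224 199 231
 247 247 246 246 246 246 246 246 247 246 246 247 244 200 210 232 232 231
 231 231 230 231 231 230 230 231 231 231 231 232 232 232 232 232]
row off hole 272 [107  62  95 114 113 111 136 212 233 233 232 232 233 233 233 233 233 238
 251 252 252 251 251 251 250 249 250 251 251 250 250 249 250 250 249 248
 248 249 249 250 249 250 250 249 248 247 248 248 248 246 246 247 246 247
 247 247 247 247 248 248 249 250 250 249 248 248 248 249 247 247 246 247
 246 245 243 223 188 234 234 234 233 234 233 235 235 235 236 237 235 160
  79]
309 [249, 249, 249, 249, 249, 249, 249, 249, 249, 249, 249, 249, 249, 249, 249, 249, 249, 249, 249, 249, 249, 249, 249, 249, 249, 250, 250, 249, 248, 247, 241, 239, 243, 248, 248, 248, 249, 249, 249, 249, 248, 247, 247, 248, 247, 248, 247, 248, 247, 247, 248, 247, 247, 243, 200, 231, 234, 234, 231, 232, 232, 232, 231, 231, 231, 232, 232, 231, 232, 232, 232, 233, 233, 234, 234]
shift mm [ 1.574e+02  1.000e-01 -2.000e+00] turn [ 0.002 -0.004  0.   ] world [0.686 0.022 0.24 ]
shift mm [ 1.561e+02 -1.000e-01  6.200e+01] turn [ 0.002 -0.004  0.   ] world [0.685 0.022 0.176]
```

The plate checks out at home: the near hole centre is at row 130.7 against 130.2 expected, and its sides are within 0.5 px. Now grasping the bar from above.

{"fn": "send_rows", "kwargs": {
  "moves": [
    [[35, 0, -2], [0, 0, 0], 60],
    [[70, 0, -2], [0, 0, 0], 60],
    [[105, 0, -2], [0, -0.003, 0], 60],
    [[135, 0, -2], [0, -0.004, 0], 60],
    [[152, 0, -2], [0, -0.004, 0], 60],
    [[157, 0, 8], [0, -0.004, 0], 60],
    [[157, 0, 22], [0, -0.004, 0], 60],
    [[157, 0, 36], [0, -0.004, 0], 60],
    [[157, 0, 48], [0, -0.004, 0], 60],
    [[157, 0, 57], [0, -0.004, 0], 60],
    [[157, 0, 63], [0, -0.004, 0], 60],
    [[157, 0, 64], [0, -0.004, 0], 60]
  ]
}}

```text
clock: 15.83
eef_pos: [0.6848, 0.0219, 0.171]
tool_rot: [0.982, 0.188, -0.002, 0.0]
ft_force: [0.3, -0.0, -0.3]
grip_width: 0.0601
```

```bash
python3 - <<'E'
from h import *; import cv2
where(); c=get_calibration("wrist"); a=camera("wrist")
q=proj(c,T(F,[[.099,0,.121],[.099,.016,.121],[.099,-.016,.121]])).round(1);print(q)
g=cv2.cvtColor(a,cv2.COLOR_RGB2GRAY);x,r=q[0].astype(int)
print("rows",r-50,g[r-50:r+50:2,x].tolist()); print("cols",x-70,g[r,x-70:x+70:2].tolist())
E
```

```text
t 15.83 TCP fix mm [ 97.3   0.3 171. ] yaw 0.0 z [-0.004 -0.002 -1.   ] F [ 0.3 -0.  -0.3] grip 60.1
[[321.2 337.2]
 [279.7 337.2]
 [362.7 337.2]]
rows 287 [125, 124, 124, 124, 125, 125, 125, 124, 124, 124, 125, 124, 125, 123, 124, 82, 52, 55, 56, 58, 57, 60, 61, 60, 64, 63, 62, 62, 61, 59, 62, 60, 59, 60, 58, 128, 164, 241, 248, 248, 248, 248, 248, 244, 240, 240, 240, 239, 240, 240]
cols 251 [248, 241, 239, 126, 133, 133, 132, 134, 134, 134, 132, 134, 122, 99, 62, 58, 61, 63, 63, 61, 61, 63, 64, 62, 63, 62, 62, 63, 64, 62, 60, 61, 62, 60, 61, 63, 60, 63, 62, 62, 62, 60, 64, 62, 61, 61, 61, 62, 63, 62, 63, 64, 62, 61, 63, 60, 105, 154, 133, 133, 131, 133, 134, 132, 132, 134, 99, 246, 79, 25]
```

The bar is exactly where predicted. Closing on it.

{"fn": "send_rows", "kwargs": {
  "moves": [
    [[1.5, 0, -3], [0, 0, 0], 50],
    [[1.5, 0, -3], [0, 0, 0], 40],
    [[1.5, 0, -3], [0, 0, 0], 32],
    [[1.5, 0, -3], [0, 0, 0], 25],
    [[1.5, 0, -3], [0, 0, 0], 25],
    [[1.5, 0, -3], [0, 0, 0], 25],
    [[1.5, 0, -3], [0, 0, 0], 25],
    [[1.5, 0, -3], [0, 0, 0], 25]
  ]
}}

```text
clock: 16.55
eef_pos: [0.6875, 0.0223, 0.1767]
tool_rot: [0.982, 0.188, 0.0, 0.001]
ft_force: [-0.1, -1.3, 5.8]
grip_width: 0.0307
```

```bash
python3 - <<'E'
from h import *
where()
r=np.hypot(80,6);a0=np.arctan2(6,80)
b=lambda a:np.array([-r*np.cos(a0+a),r*np.sin(a0+a)])
for a in np.arange(1.3,.05,-.1): print(round(a,2),(b(a)-b(1.3)).round(1))
print(b(.08)-b(1.3))
E
```

```text
t 16.55 TCP fix mm [100.   -0.4 176.7] yaw -0.0 z [ 0.001 -0.002 -1.   ] F [-0.1 -1.3  5.8] grip 30.7
1.3 [0. 0.]
1.2 [-7.8 -2. ]
1.1 [-15.3  -4.7]
1.0 [-22.6  -8.1]
0.9 [-29.4 -12.3]
0.8 [-35.8 -17.1]
0.7 [-41.7 -22.6]
0.6 [-47.  -28.6]
0.5 [-51.7 -35.1]
0.4 [-55.7 -42. ]
0.3 [-59.  -49.3]
0.2 [-61.6 -56.9]
0.1 [-63.4 -64.7]
[-63.64609116 -66.31566205]
```

{"fn": "send_rows", "kwargs": {
  "moves": [
    [[-4, 0, 1], [0, 0, 0], 25],
    [[-8, 0, 2], [0, 0, 0], 25],
    [[-11.6, 0, 3.3], [0, 0, 0], 25],
    [[-15.3, 0, 4.7], [0, 0, 0], 25],
    [[-19, 0, 6.3], [0, 0, 0], 25],
    [[-22.6, 0, 8.1], [0, 0, 0], 25],
    [[-26, 0, 10.2], [0, 0, 0], 25],
    [[-29.4, 0, 12.3], [0, 0, 0], 25],
    [[-32.7, 0, 14.6], [0, 0, 0], 25],
    [[-35.8, 0, 17.1], [0, 0, 0], 25],
    [[-38.8, 0, 19.8], [0, 0, 0], 25],
    [[-41.7, 0, 22.6], [0, 0, 0], 25]
  ]
}}

```text
clock: 17.55
eef_pos: [0.6503, 0.0076, 0.1576]
tool_rot: [0.982, 0.188, 0.004, 0.001]
ft_force: [-1.2, 2.2, 10.5]
grip_width: 0.0307
```

```bash
python3 -c "
from h import *
where()"
```

```text
t 17.55 TCP fix mm [ 60.   -0.4 157.6] yaw 0.0 z [ 0.007 -0.    -1.   ] F [-1.2  2.2 10.5] grip 30.7
```

{"fn": "send_rows", "kwargs": {
  "moves": [
    [[-3, 0, 4], [0, 0, 0], 25],
    [[-6, 0, 7], [0, 0, 0], 25],
    [[-8.5, 0, 10.5], [0, 0, 0], 25],
    [[-11, 0, 14], [0, 0, 0], 25],
    [[-13, 0, 17.5], [0, 0, 0], 25],
    [[-15, 0, 21], [0, 0, 0], 25],
    [[-16.8, 0, 24.5], [0, 0, 0], 25],
    [[-18.5, 0, 28], [0, 0, 0], 25],
    [[-20, 0, 31], [0, 0, 0], 25],
    [[-21, 0, 34], [0, 0, 0], 25],
    [[-22, 0, 37], [0, 0, 0], 25],
    [[-22.5, 0, 39], [0, 0, 0], 25]
  ]
}}

```text
clock: 18.55
eef_pos: [0.6282, -0.0012, 0.1182]
tool_rot: [0.982, 0.188, 0.002, 0.001]
ft_force: [-5.5, -2.6, 5.3]
grip_width: 0.0304
```

```bash
python3 -c "
from h import *
where()"
```

```text
t 18.55 TCP fix mm [ 36.2  -0.3 118.2] yaw 0.0 z [ 0.005 -0.001 -1.   ] F [-5.5 -2.6  5.3] grip 30.4
```

{"fn": "send_rows", "kwargs": {
  "moves": [
    [[0.3, 0, 2], [0, 0, 0], 25],
    [[0.3, 0, 4], [0, 0, 0], 25],
    [[0.2, 0, 6], [0, 0, 0], 25],
    [[0, 0, 7.5], [0, 0, 0], 25],
    [[0, 0, 9], [0, 0, 0], 25],
    [[0, 0, 10], [0, 0, 0], 25],
    [[0, 0, 10], [0, 0, 0], 25]
  ]
}}

```text
clock: 19.13
eef_pos: [0.6266, -0.0018, 0.107]
tool_rot: [0.982, 0.188, 0.0, 0.001]
ft_force: [-5.1, -2.2, 2.8]
grip_width: 0.0306
```

```bash
python3 -c "
from h import *
where()
import cv2
c=get_calibration('wrist'); a=camera('wrist')
r=np.hypot(80,6);a0=np.arctan2(6,80)
for t in (.08,.15,.25): print(t,proj(c,T(F,[[.115-r*np.cos(a0+t)/1e3,0,.042+r*np.sin(a0+t)/1e3]])).round(1))
g=cv2.cvtColor(a,cv2.COLOR_RGB2GRAY); print(g[300:380:2,320].tolist())
"
```

```text
t 19.13 TCP fix mm [ 34.5  -0.3 107. ] yaw -0.0 z [ 0.001 -0.002 -1.   ] F [-5.1 -2.2  2.8] grip 30.6
0.08 [[319.4 334.6]]
0.15 [[319.5 340.5]]
0.25 [[319.6 348. ]]
[240, 123, 124, 126, 126, 127, 125, 126, 127, 119, 48, 50, 51, 51, 52, 54, 54, 58, 58, 58, 56, 57, 58, 58, 54, 54, 53, 53, 49, 110, 233, 230, 231, 232, 232, 232, 231, 232, 231, 231]
```

{"fn": "send_rows", "kwargs": {
  "moves": [
    [[0.5, 0, 1], [0, 0, 0], 25],
    [[0.8, 0, 2], [0, 0, 0], 25],
    [[1, 0, 3], [0, 0, 0], 25],
    [[1, 0, 4], [0, 0, 0], 25],
    [[1, 0, 4], [0, 0, 0], 25]
  ]
}}

```text
clock: 19.6
eef_pos: [0.6264, -0.0018, 0.104]
tool_rot: [0.982, 0.187, -0.001, 0.001]
ft_force: [-7.4, -3.2, 10.0]
grip_width: 0.0309
```

```bash
python3 -c "
from h import *
where()
import cv2
c=get_calibration('wrist'); a=camera('wrist')
r=np.hypot(80,6);a0=np.arctan2(6,80)
for t in (.08,.15,.25): print(t,proj(c,T(F,[[.115-r*np.cos(a0+t)/1e3,0,.042+r*np.sin(a0+t)/1e3]])).round(1))
g=cv2.cvtColor(a,cv2.COLOR_RGB2GRAY); print(g[310:370,320].tolist())
"
```

```text
t 19.6 TCP fix mm [ 34.3  -0.3 104. ] yaw -0.0 z [-0.001 -0.003 -1.   ] F [-7.4 -3.2 10. ] grip 30.9
0.08 [[319.4 338.6]]
0.15 [[319.5 344.8]]
0.25 [[319.6 352.8]]
[124, 126, 126, 124, 125, 124, 125, 125, 126, 117, 52, 43, 47, 47, 48, 52, 51, 52, 51, 50, 51, 52, 53, 53, 56, 56, 56, 54, 59, 56, 56, 58, 55, 57, 58, 56, 57, 56, 55, 56, 53, 52, 54, 53, 52, 51, 53, 49, 58, 138, 236, 232, 230, 230, 230, 231, 230, 230, 231, 231]
```

Force is up to 10 N and the bar centre is at row 339, against 338.6 predicted for 0.08 rad. The foot is on the plate, so I release and retreat upward.

{"fn": "send_rows", "kwargs": {
  "moves": [
    [[0, 0, 0], [0, 0, 0], 30],
    [[0, 0, 0], [0, 0, 0], 36],
    [[0, 0, 0], [0, 0, 0], 44],
    [[0, 0, 0], [0, 0, 0], 54],
    [[0, 0, 0], [0, 0, 0], 60],
    [[0, 0, 0], [0, 0, 0], 60],
    [[0, 0, -15], [0, 0, 0], 60],
    [[0, 0, -40], [0, 0, 0], 60],
    [[-20, 0, -75], [0, 0, 0], 60],
    [[-50, 0, -110], [0, 0, 0], 60],
    [[-85, 0, -140], [0, 0, 0], 60],
    [[-92, 0, -140], [0, 0, 0], 60]
  ]
}}

```text
clock: 20.65
eef_pos: [0.5406, -0.0362, 0.2494]
tool_rot: [0.982, 0.187, 0.002, 0.002]
ft_force: [0.3, -0.3, -0.8]
grip_width: 0.0602
```

```bash
python3 - <<'E'
from h import *; import cv2
where(); c=get_calibration("wrist"); a=camera("wrist"); s=camera("scene"); d=camera("side")
cv2.imwrite("pics/end.png",a[:,:,::-1]); g=cv2.cvtColor(a,cv2.COLOR_RGB2GRAY)
q=proj(c,T(F,[[.017,.0,.02],[0,0,.02],[.017,.022,.02],[.017,-.022,.02]])).round(1);print(q)
r=np.hypot(80,6);a0=np.arctan2(6,80)
for t in (.0,.08,.16): print(t,proj(c,T(F,[[.115-r*np.cos(a0+t)/1e3,0,.042+r*np.sin(a0+t)/1e3]])).round(1))
x,y=q[0].astype(int); print(y-70,g[y-70:y+35,x].tolist()); e=int(q[1,1]); print("row",x-40,g[e-5,x-40:x+40].tolist())
print("near edge, 3 cols",[[int(v) for v in g[e-6:e+7,k]] for k in (x-22,x,x+22)])
# bystanders: compare with the first pictures (blue, brass, orange masks)
for n,im in (("scene",s),("side",d)):
    o=cv2.imread(f"pics/{n}0.png")[:,:,::-1]
    for nm,lo,hi,(x0,x1,y0,y1) in (("bin",(0,30,90),(80,150,255),(250,450,170,260)),("brass",(150,100,0),(255,215,90),(255,420,260,310)),("driver",(200,80,0),(255,150,60),(130,420,215,450))):
        f=lambda i:np.argwhere(cv2.inRange(np.ascontiguousarray(i[y0:y1,x0:x1]),lo,hi)).mean(0).round(1)
        print(n,nm,f(o),f(im))
E
```

```text
t 20.65 TCP fix mm [-58.2  -0.6 249.4] yaw -0.001 z [ 0.005 -0.004 -1.   ] F [ 0.3 -0.3 -0.8] grip 60.2
[[316.9 127.3]
 [317.  149.4]
 [289.1 127.3]
 [344.7 127.3]]
0.0 [[317.  101.4]]
0.08 [[317.   99.9]]
0.16 [[317.   97.4]]
57 [248, 248, 247, 248, 248, 247, 248, 248, 248, 248, 248, 248, 248, 248, 248, 248, 248, 248, 248, 248, 248, 248, 249, 248, 248, 248, 248, 248, 248, 248, 249, 249, 220, 101, 86, 101, 107, 110, 114, 118, 125, 127, 128, 128, 126, 123, 118, 113, 107, 102, 96, 89, 84, 74, 63, 70, 126, 127, 126, 129, 184, 249, 233, 174, 120, 148, 235, 236, 233, 233, 234, 235, 234, 233, 233, 234, 234, 235, 230, 203, 233, 247, 247, 247, 247, 247, 247, 247, 247, 247, 247, 247, 245, 227, 174, 230, 233, 232, 231, 231, 231, 231, 230, 230, 230]
row 276 [232, 231, 231, 231, 231, 231, 233, 232, 232, 231, 231, 232, 231, 234, 244, 251, 251, 251, 250, 249, 249, 249, 249, 250, 250, 250, 249, 248, 248, 248, 247, 246, 248, 248, 249, 249, 248, 248, 248, 247, 247, 247, 247, 248, 247, 246, 245, 245, 246, 246, 246, 246, 246, 246, 247, 248, 248, 248, 247, 247, 247, 247, 246, 245, 246, 246, 245, 244, 240, 185, 234, 238, 235, 235, 235, 234, 235, 234, 235, 235]
near edge, 3 cols [[250, 250, 250, 250, 250, 250, 249, 237, 234, 234, 234, 233, 232], [247, 247, 247, 247, 247, 247, 245, 227, 174, 230, 233, 232, 231], [246, 246, 246, 246, 246, 246, 245, 233, 233, 234, 234, 234, 234]]
scene bin [ 52.7 155.6] [ 52.7 155.6]
scene brass [22.8 22.6] [22.8 22.6]
scene driver [22.2 18.3] [22.1 18.4]
side bin [30.8 41. ] [30.8 41. ]
side brass [ 16.1 137.1] [ 16.1 137.1]
side driver [210.8 165.4] [210.7 165.5]
```

Everything agrees. One last cheap cross-check: the plate's near edge against the flare fronts, which should be 2 mm apart in the same picture.

```bash
python3 - <<'E'
from h import *; import cv2
c=get_calibration("wrist"); g=cv2.cvtColor(cv2.imread("pics/end.png"),cv2.COLOR_BGR2GRAY)
for y in (.047,.05,.053,-.047,-.05,-.053):
    q=proj(c,T(F,[[.002,y,.022],[.002,y,.012]])); x,r=q[0].round().astype(int); print(y,q.round(1).tolist(),r-8,g[r-8:r+10,x].tolist())
# screw-in check: bed near edge row
for y in (.03,-.03):
    q=proj(c,T(F,[[-.15,y,.012]]))[0]; x,r=q.round().astype(int); print("bed edge",q.round(1),r-5,g[r-5:r+6,x].tolist())
E
```

```text
0.047 [[258.4, 147.6], [260.3, 146.6]] 140 [134, 135, 135, 134, 134, 160, 235, 235, 234, 234, 234, 234, 234, 234, 234, 232, 233, 232]
0.05 [[254.6, 147.6], [256.6, 146.6]] 140 [129, 128, 128, 135, 173, 233, 234, 233, 234, 233, 233, 234, 233, 233, 234, 234, 233, 232]
0.053 [[250.8, 147.6], [252.9, 146.6]] 140 [126, 127, 145, 212, 234, 234, 232, 231, 233, 232, 233, 234, 234, 233, 233, 232, 232, 232]
-0.047 [[377.6, 147.5], [375.6, 146.5]] 139 [126, 124, 124, 125, 123, 121, 153, 237, 237, 235, 236, 235, 236, 235, 235, 234, 235, 234]
-0.05 [[381.4, 147.5], [379.3, 146.5]] 139 [119, 122, 121, 118, 116, 152, 238, 237, 235, 236, 236, 235, 236, 235, 235, 236, 235, 236]
-0.053 [[385.2, 147.4], [383.0, 146.5]] 139 [238, 236, 237, 236, 236, 236, 236, 236, 236, 235, 235, 235, 235, 236, 234, 236, 235, 236]
bed edge [286.6 311.2] 306 [234, 235, 233, 167, 65, 50, 56, 55, 55, 53, 56]
bed edge [349.7 311.1] 306 [235, 236, 236, 131, 55, 49, 53, 52, 54, 55, 53]
```

```bash
python3 - <<'E'
from h import *; import cv2
c=get_calibration("wrist"); im=cv2.imread("pics/end.png"); g=cv2.cvtColor(im,cv2.COLOR_BGR2GRAY)
for y in (.019,.015,-.015,-.019):
    q=proj(c,T(F,[[.1,y,.02],[.1,y,.026]])); x=int(round(q[0,0])); print(y,q.round(1).tolist(),g[0:30,x].tolist())
print("hole rows: far",proj(c,T(F,[[.083,0,.02]])).round(1)); where()
go(-.03,0,.25)
E
```

```text
0.019 [[290.9, 4.5], [290.3, 1.9]] [133, 134, 132, 134, 128, 83, 41, 77, 199, 254, 252, 251, 251, 251, 251, 251, 251, 251, 251, 251, 251, 251, 251, 251, 251, 251, 252, 252, 252, 252]
0.015 [[296.6, 4.5], [296.1, 1.9]] [133, 133, 134, 133, 129, 82, 48, 131, 255, 254, 251, 250, 249, 249, 249, 249, 249, 249, 249, 249, 249, 249, 250, 250, 250, 250, 250, 250, 250, 250]
-0.015 [[339.1, 4.5], [339.6, 1.9]] [126, 125, 124, 127, 121, 79, 40, 64, 138, 176, 249, 252, 250, 249, 249, 249, 249, 249, 249, 249, 249, 250, 249, 250, 250, 250, 250, 250, 250, 250]
-0.019 [[344.7, 4.5], [345.4, 1.9]] [124, 126, 125, 126, 121, 80, 39, 64, 140, 191, 251, 249, 248, 248, 249, 248, 249, 248, 249, 248, 249, 249, 248, 249, 249, 249, 248, 248, 248, 249]
hole rows: far [[317.9  31.7]]
t 20.8 TCP fix mm [-57.4  -0.3 245.5] yaw -0.001 z [ 0.002 -0.003 -1.   ] F [ 0.6 -1.4 -0. ] grip 59.8
shift mm [27.4 -0.3 -4.5] turn [ 0.003 -0.    -0.001] world [ 0.567 -0.025  0.25 ]
```

In the picture, the stop's lit top ends at row 4.5 and the plate starts at row 8. That band is what the visible 6 mm of stop face should cover, so the gap is 1 mm or less. Handing in.

```bash
python3 -c "
from workcell import order; print(order.job_done())"
```

```text
the job is handed in; nothing more can be done
None
```

I loaded the plate and handed the job in at about 21 s of the 72 s allowed. Handing in gives no verdict, so this rests on my own checks.

**What I did:**
- I pinched the clip's bar, raised it along its arc and let go; it stayed open.
- I gripped the plate by its near end and straightened it on the bed. I slid it into the rails, then pushed it from behind with closed fingers until it stopped with about 8 N.
- I took the bar again and brought the clip down under grip. I opened the fingers once the force rose to 10 N, then drew the arm clear.

**Last checks:**
- **Plate position:** the near hole (measured before the clip came down) and the sides were within about 1 px of the predicted home pose. The far end is within about 1 mm of the stop.
- **Clip:** the bar was at the height for about 0.08 rad while still gripped. After release its image row only bounds the angle to roughly 0 to 0.1 rad.
- **Bystanders:** the bin, bushing and screwdriver have the same image positions as at the start.
- **Contact:** after retreat the arm read about 1 N, so it touches nothing.

**What disagreed:**
- The bed edge and the fronts of the flared pieces appeared about 1 mm further along +x than my fixture estimate. Taken that way, the plate centre would be nearer x 48.5 mm than 50 mm, still inside the 47 to 53 mm limits.
- The 12-picture viewing limit ran out before the final push, so the last checks came from pixel values, not from looking at pictures.

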